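# Close up the padlock row in its fixture rail and bolt it in

### The arm

A 6-joint arm with a two-finger parallel gripper is mounted at the origin on a cart in front of the work surface, level with it; the furniture and walls round the work are solid. World frame = base frame: x ahead of the robot, y to its left, z up, the work surface at z = 0. Lengths are in m, angles in degrees, forces in N, time in s.
With the tool pointing down it reaches from about 0.3 to 0.775 m from the base axis. Payload 14.6 kg.
Tool frame: the origin (TCP) lies at the very end of the fingers, on their centre line; the grasp point (between the pads) lies 19 mm behind it; z points along the fingers, y is the line along which they close (so a half turn about z gives the same grasp; the last joint's range is limited). The gripper opens to 85 mm and grips with 20 to 120 N. Pads are 22 mm wide; open, the fingers measure 114 mm over their backs; the gripper's body (76 mm by 85 mm) begins 54 mm behind the grasp point. The pads swing forward as they close: fully open they stand 13 mm farther back than shut.
Start: joints at [63.793, 17.183, 87.147, -0, 75.671, -3.816], TCP at [0.21, 0.509, 0.205] pointing down, gripper open.
Joint ranges: [-173.82, 173.82], [-45.26, 126.66], [13.44, 144.39], [-59.66, 239.66], [0, 175.72], [-146.38, 146.38]. Speed limits (degrees/s): [127.2, 127.2, 147.25, 180, 180, 180].

### API

Orientations are given as a 3x3 rotation matrix whose columns are the frame's x, y, z axes.
In Python, from station import ctrl gives the robot as it stands. The module is installed in compiled form; this text tells all that it offers. Calls block until the motion is done:
- ctrl.move_pose(position, orientation): joint-space move of the TCP to a pose.
- ctrl.move_linear(position, speed=0.15, ori=None): straight line of the TCP; ori=None keeps the orientation; speed is the mean speed in m/s.
- ctrl.movej(angles): joint-space move.
- ctrl.grip(opening, f_grip=None): finger opening in m; f_grip is the grip in N (None keeps the last); returns when the fingers have stopped.
- ctrl.wait(seconds).
- ctrl.inverse_kinematics(position, orientation): joint angles nearest the present ones, or None.
- ctrl.state(): the state.
- ctrl.grab_frame(name): name is "scene" or "top" or "wrist"; returns the picture (400x640x3 uint8, red, green, blue); there is no depth.
- ctrl.calibration(name): a dict with "camera_matrix" (3x3 intrinsics, pixels), "world_to_cam" (4x4, takes a point from world to camera coordinates); the wrist camera has in their place "T_tool_cam" (4x4, takes a point from camera to tool coordinates, whose origin is the TCP and whose axes are the flange's). Camera axes: x right, y down, z forward; pixel columns grow to the right and rows downward; lengths in m; the calibration is good to about 2 mm. A picture is of the moment at which its call begins: read the wrist's pose just before it. calibration takes no time and is no camera call.
A pose or a line that the arm cannot do raises ctrl.MotionError and nothing moves.
- ctrl.job_done(): hands the job in; it is judged then, once.
The state is a dict: "time_s": time; "qpos": joint angles; "joint_vel": joint speeds; "tau": joint torques, N m; "tool_pos": TCP position; "tcp_rot": TCP orientation; "ft_force": force on the tool from outside, world axes, zero at the start; "moment": the same for the moment, N m; "grip_width": finger opening in m; "grasp_force": force on a finger pad.
Only numpy, scipy, OpenCV 4.12 (cv2) and the standard library are available. Lean on these libraries where they do the work, as an engineer would, in place of code of your own. Each camera call takes 0.05 s, during which the arm holds its last target. There are 200 camera calls.

### The job

Three brass padlocks lie nose to tail in the fixture rail on the bench. Push on the rear end of the last one, and on it alone, so that the whole row slides together as one train, without coming apart, until the front padlock stands fully home against the blue end stop; then push the red tab of the keeper all the way in, so that its bolt closes the rail behind the row. Use pushes only: lift nothing, leave the things around the rail where they are, and move clear.

Things in the scene. Friction and masses are not known exactly. Their poses are not given: they have to be found in the camera images.
- rail: Fixture rail fixed on the bench. Origin on the bench surface, mid-channel; +x runs along the rail to the end stop, +y to the side with the keeper (the robot's side). Base plate x -160 to +140 mm, 70 mm wide, top (channel floor) 6 mm above the bench. Channel 44 mm wide, centred on y = 0, between steel guides whose tops are 16 mm above the bench; its -x end is open. The keeper crosses at x = -89 mm.
- end_stop (a point): Centre of the blue end stop's face, where the row must arrive: at rail x = +115 mm, y = 0, 17 mm above the bench. The stop block is 52 mm wide, its top 28 mm above the bench.
- padlock_front: Brass padlock lying on its side in the channel, first of the row, nearest the stop. 65x42x15 mm, about 0.14 kg. Origin on its underside, half-way along and across; +x points to the shackle, which leads towards the stop: shackle nose at x = +33 mm, flat rear end of the body at x = -32 mm. Home against the stop its origin is at rail x = +82 mm.
- padlock_middle: Second padlock of the row, the same kind and frame. Home at rail x = +17 mm.
- padlock_last: Last padlock of the row, the same kind and frame; its flat rear end (x = -32 mm, 42 mm wide, from 6 to 21 mm above the bench) is the one to push. At the start it is 40 to 70 mm short of home; home at rail x = -48 mm, so that its rear end is at rail x = -80 mm, about 4 mm ahead of the keeper's bolt.
- keeper (a joint): Keeper bolt sliding across the rail: 0 = drawn out, 0.040 m = fully in; it grows as the tab is pushed along the rail's -y. It stays where it is left; friction about 2 N. The bolt (10 mm wide along the rail, rail x -94 to -84 mm, 8 to 17 mm above the bench) cannot go in while the last padlock is in its way.
- keeper_tab (a point): Middle of the outer face (the face to push, it looks along the rail's +y) of the keeper's upright red tab, 24 mm above the bench. The tab is 26 mm wide along the rail, 8 mm thick, from 8 to 40 mm above the bench; the face is at rail y = 90 mm with the keeper out, 50 mm with it in. Nothing stands behind it.
- padlock_steel: Bystander: steel padlock, 79x50x18 mm, lying on the bench beyond the rail; origin at the middle of its underside. Leave alone.
- lock_cylinder: Bystander: steel-grey lock cylinder, 41x65x17 mm, lying on the bench beyond the rail; origin at the middle of its underside. Leave alone.
- collet: Bystander: dark spindle collet, 21 mm across, 48 mm tall, standing on the bench beyond the rail; origin at the middle of its underside. Leave alone.
- car_fob: Bystander: black car remote, 35x63x15 mm, lying on the robot's side of the rail; origin at the middle of its underside. Leave alone.
There are look-alikes about, which are no part of the job. Leave any purple look-alike of the padlock_last alone. What is shaped like the padlock_middle but brown is not meant.

How it is judged (in metres and radians):
On the way, in this order (a step that is already met when the one before it is completed fails the run):
1. the row stands closed against the end stop (x of padlock_front in the frame of rail above 0.078 m and x of padlock_middle in the frame of rail above 0.013 m and x of padlock_last in the frame of rail above -0.052 m), for 0.2 s.
2. the keeper is pushed fully in behind the row (value of joint keeper above 0.036 m), for 0.2 s.
At the end, for the whole second after the job is handed in: All three padlocks lie flat on the channel floor, at rest and within 4 mm of their home places against the stop, and the keeper is in to within 4 mm of its end (at least 36 of 40 mm) (all of step 1 and z of each of padlock_front, padlock_middle, padlock_last in the frame of rail below 0.01 m and linear speed of each of padlock_front, padlock_middle, padlock_last below 0.01 m/s and value of joint keeper above 0.036 m); the robot touches nothing.
It fails at once if a padlock of the row was lifted out of the channel (z of any of padlock_front, padlock_middle, padlock_last in the frame of rail above 0.014 m).
It fails at once if the front or middle padlock was pushed by the robot itself (contact force between any of the fingers, the arm and padlock_front above 1 N or contact force between any of the fingers, the arm and padlock_middle above 1 N).
It fails at once if the row came apart (a gap of more than 12 mm opened) (distance between padlock_front and padlock_middle above 0.077 m or distance between padlock_middle and padlock_last above 0.077 m).
It fails at once if a thing beside the rail was moved more than 15 mm or tipped over (distance of any of padlock_steel, lock_cylinder, collet, car_fob from where it was at the start of the episode above 0.015 m or angle between collet's own z axis and vertical above 0.5 rad).
It also fails if it takes over 48 s, if anything falls off the work surface, if the arm or the gripper's body presses on something with over 40 N, if the wrist force passes 120 N, or if a joint passes its speed limit or range.

## Working session

There is one attempt and no reset: what is moved stays moved. The work goes in short steps, each a Python script; the robot and the scene stay as the last script left them, time stands still between calls to the robot, and variables do not carry over. Pictures are saved under pics/ and viewed, at most 12 in all, crops included, and the job is handed in when it is done.

```bash
mkdir -p pics; python3 - <<'E'
from station import ctrl
import cv2
for n in("top","scene"):
    cv2.imwrite(f"pics/{n}0.png",ctrl.grab_frame(n)[:,:,::-1])
    c=ctrl.calibration(n);print(c["camera_matrix"],c["world_to_cam"])
E
```

```text
[[477.61678736   0.         319.91476733]
 [  0.         477.61678736 197.03803877]
 [  0.           0.           1.        ]] [[ 0.12211543 -0.99251411  0.00188654 -0.24357867]
 [-0.96690062 -0.11939265 -0.22549632  0.57150355]
 [ 0.22403352  0.02571248 -0.97424219  0.82741768]
 [ 0.          0.          0.          1.        ]]
[[438.16073956   0.         321.58009733]
 [  0.         438.16073956 203.89294668]
 [  0.           0.           1.        ]] [[-0.49555585 -0.86857491  0.00142368  0.14279125]
 [-0.47879683  0.27180396 -0.83479111  0.37314227]
 [ 0.72469165 -0.41436728 -0.55056495  0.36577477]
 [ 0.          0.          0.          1.        ]]
```

View pics/top0.png

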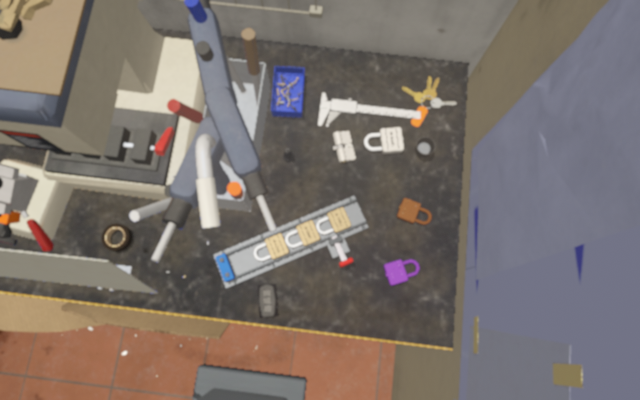

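View pics/scene0.png

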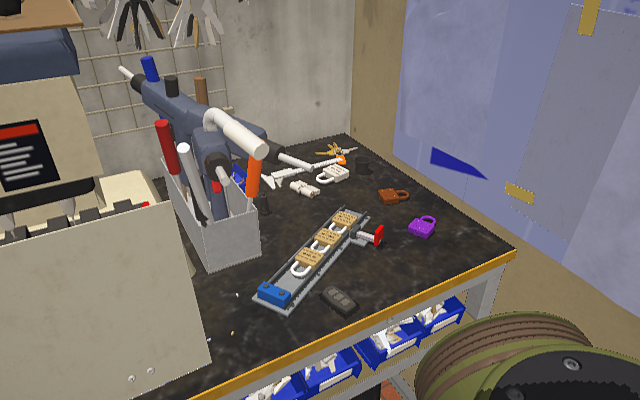

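Top view: the row lies at about (255–350, 210–260), with the blue stop at (225,266) and the red tab at (346,262). Purple and brown look-alikes are off to the right. Scene view: stop at (273,292), tab at (379,235). Next I compute positions.

```bash
cat > h.py <<'E'
from station import ctrl
import cv2, numpy as np
def cast(K,W,uv,z):
    R,t=W[:3,:3],W[:3,3]; o=-R.T@t
    d=(R.T@np.linalg.inv(K)@np.c_[np.array(uv,float).reshape(-1,2),np.ones(np.size(uv)//2)].T).T
    return o+d*((z-o[2])/d[:,2])[:,None]
def cam(n):
    s=ctrl.state(); im=ctrl.grab_frame(n); c=ctrl.calibration(n)
    if n=="wrist":
        T=np.eye(4);T[:3,:3]=s["tcp_rot"];T[:3,3]=s["tool_pos"]
        W=np.linalg.inv(T@c["T_tool_cam"])
    else: W=c["world_to_cam"]
    return im,np.array(c["camera_matrix"]),np.array(W)
def blobs(im,lo,hi,box=None,amin=20):
    h=cv2.cvtColor(im,cv2.COLOR_RGB2HSV); m=cv2.inRange(h,np.array(lo),np.array(hi))
    if box: k=np.zeros_like(m);k[box[1]:box[3],box[0]:box[2]]=255;m&=k
    cs=cv2.findContours(m,cv2.RETR_EXTERNAL,cv2.CHAIN_APPROX_NONE)[0]
    return [c for c in cs if cv2.contourArea(c)>amin]
E
python3 - <<'E'
from h import *
np.set_printoptions(precision=4,suppress=True)
for n,box in(("top",(205,190,370,290)),("scene",(245,195,395,315))):
    im,K,W=cam(n)
    for nm,lo,hi,z in(("blue",(100,120,50),(125,255,255),.028),("red",(0,150,60),(8,255,255),.024),("gold",(14,60,90),(28,255,255),.021)):
        for c in blobs(im,lo,hi,box):
            r=cv2.minAreaRect(c); print(n,nm,cv2.contourArea(c),np.round(r[0],1),np.round(r[1],1),round(r[2],1),cast(K,W,r[0],z)[0], cast(K,W,cv2.boxPoints(r),z)[:,:2].round(4).tolist())
    if n=="top": cv2.imwrite("pics/crop.png",cv2.resize(im[180:300,200:380,::-1],None,fx=4.4,fy=4.4,interpolation=cv2.INTER_CUBIC))
E
```

```text
top blue 237.0 [225.  267.4] [26.4 10.4] 68.2 [ 0.4485 -0.0098  0.028 ] [[0.4654, 0.0117], [0.4749, -0.0053], [0.4318, -0.0311], [0.4226, -0.0143]]
top red 47.0 [345.8 262.1] [ 5.  13.9] 66.0 [ 0.4866 -0.235   0.024 ] [[0.4839, -0.2212], [0.4975, -0.244], [0.4894, -0.2488], [0.4758, -0.226]]
top gold 357.5 [276.5 245.6] [22.1 18. ] 66.8 [ 0.502  -0.0996  0.021 ] [[0.5116, -0.0737], [0.5291, -0.1034], [0.4924, -0.1254], [0.4751, -0.0959]]
top gold 348.5 [307.7 232.4] [22.1 17.6] 66.8 [ 0.5348 -0.1559  0.021 ] [[0.5448, -0.1303], [0.5621, -0.1597], [0.5248, -0.1813], [0.5078, -0.1521]]
top gold 350.0 [338.5 219.3] [21.9 17.9] 66.0 [ 0.5675 -0.2119  0.021 ] [[0.5771, -0.1861], [0.5953, -0.2161], [0.558, -0.2376], [0.54, -0.2079]]
scene blue 524.5 [273.3 294.4] [35.  17.9] 24.8 [ 0.4404 -0.0018  0.028 ] [[0.4537, 0.0249], [0.4811, 0.0008], [0.427, -0.0287], [0.4029, -0.0043]]
scene red 119.5 [378. 235.] [ 8.4 22.3] 6.3 [ 0.4868 -0.2322  0.024 ] [[0.4664, -0.2057], [0.5189, -0.2485], [0.5087, -0.2605], [0.457, -0.217]]
scene gold 109.0 [383. 309.] [10. 22.] 90.0 [ 0.3383 -0.1343  0.021 ] [[0.3547, -0.1258], [0.3382, -0.1548], [0.3223, -0.1425], [0.3384, -0.1143]]
scene gold 386.5 [308.6 258.1] [26.9 19.7] 21.0 [ 0.4958 -0.0927  0.021 ] [[0.4992, -0.0637], [0.5375, -0.097], [0.4923, -0.1226], [0.4573, -0.0888]]
scene gold 333.5 [327.  237.8] [25.6 18.1] 21.0 [ 0.5291 -0.1489  0.021 ] [[0.5329, -0.1194], [0.572, -0.1548], [0.5253, -0.1791], [0.4895, -0.1434]]
scene gold 289.0 [343.8 220.1] [24.1 16.5] 20.0 [ 0.5611 -0.2051  0.021 ] [[0.5643, -0.1753], [0.6043, -0.212], [0.5578, -0.2356], [0.5212, -0.1986]]
```

View pics/crop.png

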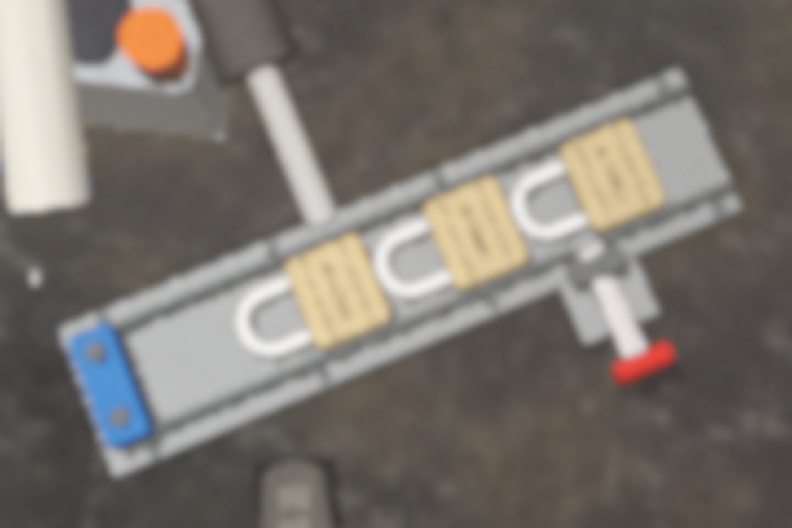

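Top crop: the three brass bodies are at crop (337,290), (475,233), (612,173). The channel is open to the right, the tab is at (645,362), and a grey nozzle hangs near the far guide at (320,215). The rail's +x is about 120° in world. I'll retract, sweep clear, and hover behind the row.

```bash
cat >> h.py <<'E'
d=np.array([.567,-.212,0])-np.array([.5020,-.0996,0]); d=-d/np.linalg.norm(d)
yd=np.array([-d[1],d[0],0]); O=np.array([.511,-.1176,0])
zt=np.array([0,0,-1.])
def RT(s=1): return np.c_[s*d,np.cross(zt,s*d),zt]
def P(x,y,z): return O+x*d+y*yd+np.array([0,0,z])
E
python3 - <<'E'
from h import *
np.set_printoptions(precision=4,suppress=True)
# nozzle tip triangulation
pts=[]
c1,c2=ctrl.calibration("top"),ctrl.calibration("scene")
X=cv2.triangulatePoints(c1["camera_matrix"]@c1["world_to_cam"][:3],c2["camera_matrix"]@c2["world_to_cam"][:3],np.array([[272.],[228.]]),np.array([[310.],[167.]]))
print("nozzle",(X[:3]/X[3]).ravel())
s=ctrl.state(); print(s["tcp_rot"],s["time_s"])
R=s["tcp_rot"]
ctrl.grip(0.0,60)
ctrl.move_linear([.135,.327,.28],speed=.25)
q=np.array(ctrl.state()["qpos"]); print(q)
q[0]=-25; ctrl.movej(q)
for sg in(1,-1):
    print(sg,ctrl.inverse_kinematics(P(-.19,0,.2),RT(sg)))
s=ctrl.state();print(s["tool_pos"],s["time_s"])
E
```

```text
nozzle [ 0.5097 -0.1058  0.1882]
[[-0.9246  0.381  -0.0003]
 [ 0.381   0.9246 -0.0006]
 [ 0.     -0.0007 -1.    ]] 0.2
[ 61.6323 -12.089  107.7765   0.0013  84.3311  -5.9725]
1 [-28.0949  32.9631  65.4341  -0.      81.6027 -58.1353]
-1 [-28.0949  32.9631  65.4341  -0.      81.6027 121.8647]
[ 0.335  -0.1152  0.2796] 3.8083
```

```bash
python3 - <<'E'
from h import *
np.set_printoptions(precision=4,suppress=True)
ctrl.move_pose(P(-.19,0,.2),RT(1))
im,K,W=cam("wrist"); cv2.imwrite("pics/w1.png",im[:,:,::-1])
for nm,lo,hi,z in(("blue",(100,120,50),(125,255,255),.028),("red",(0,150,60),(8,255,255),.024),("gold",(14,60,90),(28,255,255),.021)):
    for c in blobs(im,lo,hi,None,150):
        r=cv2.minAreaRect(c); b=cast(K,W,cv2.boxPoints(r),z)-O
        print(nm,np.round(r[0]),"rail corners",np.c_[b@d,b@yd].round(4).tolist())
s=ctrl.state();print(s["tool_pos"],s["time_s"],s["ft_force"],s["grip_width"])
E
```

```text
blue [156. 283.] rail corners [[-0.3263, 0.2743], [-0.3066, 0.2652], [-0.3477, 0.148], [-0.3686, 0.1556]]
blue [579. 109.] rail corners [[-0.1263, -0.2166], [-0.0635, -0.2433], [-0.1146, -0.3493], [-0.1833, -0.3274]]
red [244.  76.] rail corners [[-0.0726, 0.0885], [-0.0712, 0.0745], [-0.1002, 0.0729], [-0.1016, 0.0873]]
gold [457. 291.] rail corners [[-0.3523, -0.1546], [-0.3329, -0.1997], [-0.354, -0.2094], [-0.374, -0.1637]]
gold [ 31. 232.] rail corners [[-0.2607, 0.4044], [-0.2412, 0.3912], [-0.2765, 0.3182], [-0.2971, 0.3306]]
gold [290. 224.] rail corners [[-0.2683, 0.0659], [-0.2296, 0.0205], [-0.2459, 0.0079], [-0.2856, 0.0535]]
gold [321.  98.] rail corners [[-0.092, 0.0191], [-0.0921, -0.0223], [-0.1268, -0.0229], [-0.1268, 0.0197]]
gold [321.  34.] rail corners [[-0.0272, 0.019], [-0.0272, -0.0222], [-0.0631, -0.0229], [-0.063, 0.0197]]
gold [111.  91.] rail corners [[-0.2025, 0.2916], [-0.0118, 0.1802], [-0.0136, 0.1751], [-0.2049, 0.2859]]
[ 0.6061 -0.2816  0.2013] 5.1 [-0.1677 -0.0498  1.0594] -3.7054544655245866e-05
```

View pics/w1.png

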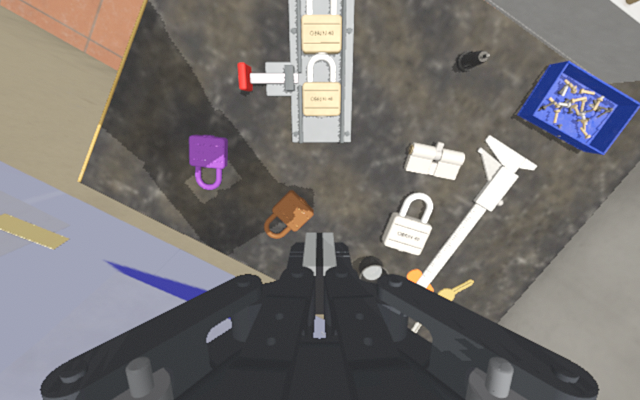

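Wrist view: the last padlock is at (321,98) with its rear edge at row ~115. The tab is at (244,76), the collet at (371,268) and the brown look-alike at (290,213). I'll descend inside the channel, 12 mm behind the last padlock, and push slowly with force checks.

```bash
sed -i 's/^zt=/O=O-.0016*yd\nzt=/' h.py; python3 - <<'E'
from h import *
np.set_printoptions(precision=4,suppress=True)
def f(): return np.array(ctrl.state()["ft_force"])@d
def w(): 
    p=ctrl.state()["tool_pos"]-O; return p@d,p@yd,p[2]
ctrl.move_linear(P(-.151,0,.1),speed=.15)
ctrl.move_linear(P(-.151,0,.012),speed=.08)
print(w(),ctrl.state()["ft_force"]); f0=f()
ctrl.move_linear(P(-.1385,0,.012),speed=.02); print(w(),f()-f0)
ctrl.move_linear(P(-.097,0,.012),speed=.03); print(w(),f()-f0)
x=-.097
while x<-.080:
    x+=.0015; ctrl.move_linear(P(x,0,.012),speed=.02); ctrl.wait(.05)
    print(np.round(w(),4),round(f()-f0,2))
    if f()-f0<-15: break
print(ctrl.state()["time_s"])
im,K,W=cam("top"); cv2.imwrite("pics/t2.png",cv2.resize(im[150:300,190:390,::-1],None,fx=4,fy=4,interpolation=cv2.INTER_CUBIC))
E
```

```text
(np.float64(-0.15129835266011188), np.float64(-0.00017948439551686908), np.float64(0.012623688742293457)) [ 0.2991 -1.089  -0.9407]
(np.float64(-0.1385639951620342), np.float64(-1.2906832030764319e-05), np.float64(0.012044776246818628)) 0.9429981127312905
(np.float64(-0.09714571638611771), np.float64(4.327925818990066e-05), np.float64(0.011984216534736629)) 1.4658368557881998
[-0.0955 -0.      0.012 ] 0.81
[-0.094 -0.     0.012] 1.69
[-0.0925  0.      0.012 ] 1.75
[-0.091 -0.     0.012] 1.57
[-0.0894 -0.      0.012 ] 1.22
[-0.088 -0.     0.012] 0.27
[-0.0865 -0.      0.012 ] 0.87
[-0.085 -0.     0.012] 1.05
[-0.0835 -0.      0.012 ] 1.63
[-0.082 -0.     0.012] 0.85
[-0.0805 -0.      0.012 ] 0.85
[-0.079 -0.     0.012] 2.2
13.125
```

View pics/t2.png

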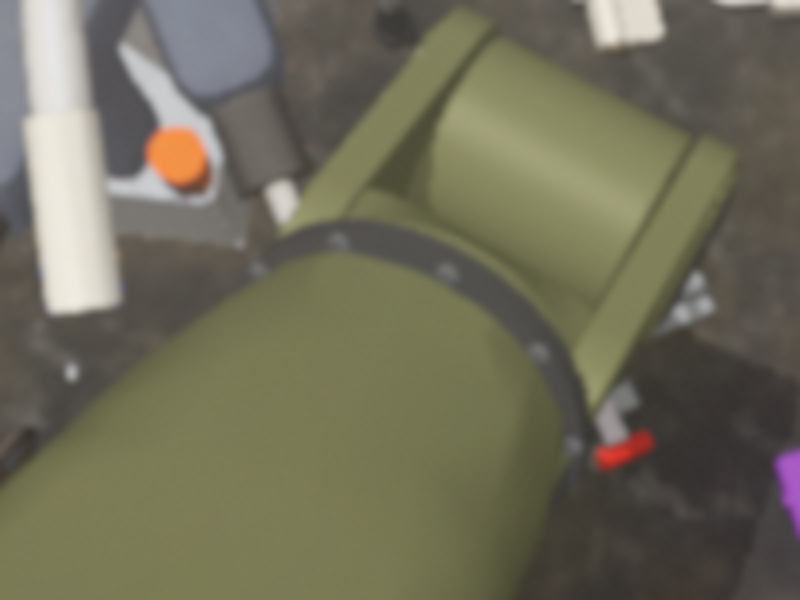

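The arm hides the row from above, so I check with the wrist and scene cameras.

```bash
python3 - <<'E'
from h import *
a=cam("wrist")[0]; b=cam("scene")[0]
b=cv2.resize(b[180:320,240:400],None,fx=3.5,fy=3.5,interpolation=cv2.INTER_CUBIC)
a=cv2.resize(a[0:260,200:440],None,fx=1,fy=1)
h=max(a.shape[0],b.shape[0]); o=np.zeros((h,800,3),np.uint8); o[:a.shape[0],:240]=a; o[:b.shape[0],240:800]=b[:,:560]
cv2.imwrite("pics/m3.png",o[:,:,::-1])
E
```

```text
(no output)
```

View pics/m3.png

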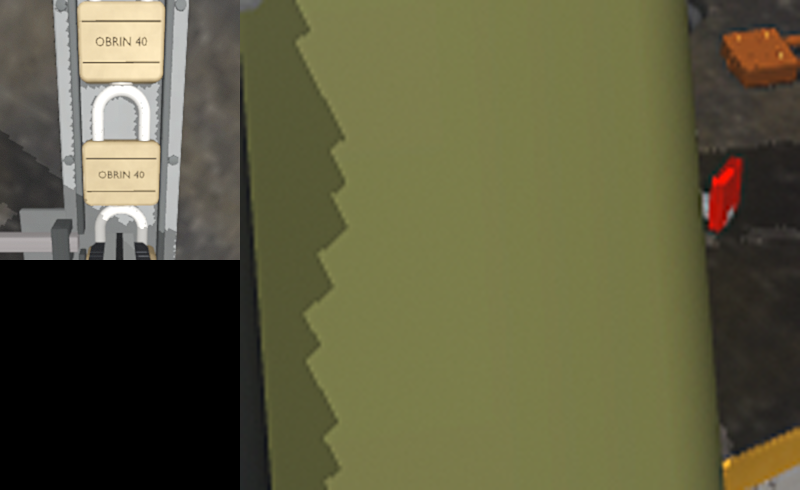

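```bash
python3 - <<'E'
from h import *
np.set_printoptions(precision=4,suppress=True)
im,K,W=cam("wrist")
for c in blobs(im,(14,60,90),(28,255,255),(250,0,400,265),300):
    r=cv2.minAreaRect(c); b=cast(K,W,cv2.boxPoints(r),.021)-O
    print(np.round(r[0]),np.c_[b@d,b@yd].round(4).tolist())
# rail end / keeper via tab
for c in blobs(im,(0,150,60),(8,255,255),None,100):
    r=cv2.minAreaRect(c); b=cast(K,W,cv2.boxPoints(r),.024)-O
    print("red",np.c_[b@d,b@yd].round(4).tolist())
p=ctrl.state()["tool_pos"]-O; print(p@d)
h=cv2.cvtColor(im,cv2.COLOR_RGB2HSV); m=cv2.inRange(h,(100,120,50),(125,255,255)); print("blue px rows",np.unique(np.where(m[:120,250:400])[0])[:10])
E
```

```text
[321. 172.] [[-0.0253, 0.0201], [-0.0253, -0.021], [-0.0613, -0.0223], [-0.0613, 0.0214]]
[321.  42.] [[0.039, 0.0202], [0.039, -0.021], [0.0029, -0.0224], [0.0029, 0.0216]]
red [[-0.0714, 0.0937], [-0.069, 0.0712], [-0.1078, 0.0719], [-0.1106, 0.0959]]
-0.07901585629038373
blue px rows []
```

```bash
python3 - <<'E'
from h import *
np.set_printoptions(precision=4,suppress=True)
im,K,W=cam("wrist"); cv2.imwrite("pics/w4.png",cv2.resize(im[130:330,220:420,::-1],None,fx=3,fy=3,interpolation=cv2.INTER_CUBIC))
s=ctrl.state();print(s["tool_pos"],s["ft_force"],s["moment"],s["grip_width"],s["tau"])
p=W@np.r_[s["tool_pos"],1];p=K@p[:3];print("tcp px",p/p[2])
for x in(-.16,-.127,-.092,-.062):
    p=W@np.r_[P(x,0,.021),1];p=K@p[:3];print(x,p/p[2])
E
```

```text
[ 0.5519 -0.1852  0.012 ] [-0.1849 -0.9704  0.3098] [ 0.0089  0.0349 -0.0144] 0.00018021153425206652 [  0.0084 -63.7258 -29.3778  -0.0001   0.0007  -0.0002]
tcp px [320.1427 228.3485   1.    ]
-0.16 [320.169  349.6112   1.    ]
-0.127 [320.1747 305.9558   1.    ]
-0.092 [320.1813 254.7557   1.    ]
-0.062 [320.1876 206.214    1.    ]
```

View pics/w4.png

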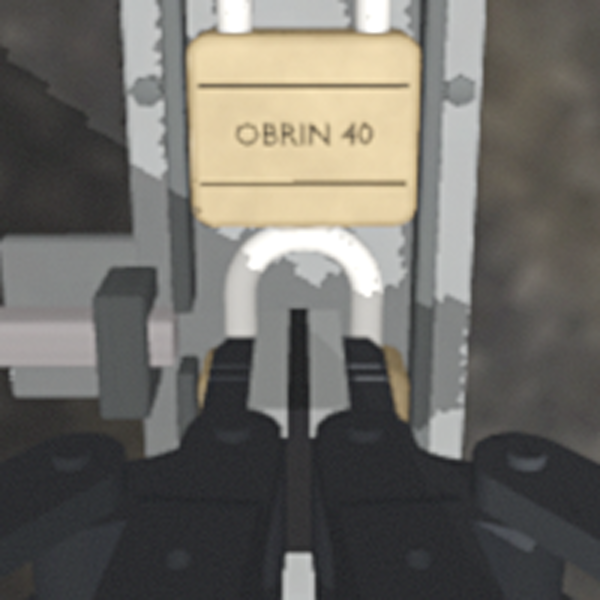

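The view puts the fingertips inside the last padlock's shackle loop (crop (250–345, 310–410)), and the row has hardly moved. That is odd, and the measured force is about zero. I'll rise gently while watching the force, then look from above.

```bash
python3 - <<'E'
from h import *
np.set_printoptions(precision=4,suppress=True)
for z in(.015,.02,.03,.05):
    ctrl.move_linear(P(-.079,0,z),speed=.05); print(z,ctrl.state()["ft_force"])
ctrl.move_linear(P(-.17,0,.20),speed=.2)
ctrl.wait(.2)
im,K,W=cam("wrist"); cv2.imwrite("pics/w5.png",im[:,:,::-1])
print("cam pos",-W[:3,:3].T@W[:3,3]-O)
for c in blobs(im,(14,60,90),(28,255,255),(250,0,400,200),200):
    r=cv2.minAreaRect(c); b=cast(K,W,cv2.boxPoints(r),.021)-O
    print(np.round(r[0]),np.c_[b@d,b@yd].round(4).tolist())
for c in blobs(im,(0,150,60),(8,255,255),None,100):
    r=cv2.minAreaRect(c); b=cast(K,W,cv2.boxPoints(r),.024)-O
    print("red",np.c_[b@d,b@yd].round(4).tolist())
print(ctrl.state()["time_s"])
E
```

```text
0.015 [0.107  0.3964 0.8873]
0.02 [-0.0552  0.1531  0.5128]
0.03 [ 0.2232 -0.6339  0.6021]
0.05 [ 0.5048 -0.0153  0.1898]
cam pos [ 0.05   -0.0869  0.3689]
[320. 117.] [[-0.0915, 0.0199], [-0.0915, -0.021], [-0.1262, -0.0216], [-0.1262, 0.0204]]
[320.  54.] [[-0.0267, 0.0209], [-0.0267, -0.0209], [-0.0627, -0.0216], [-0.0627, 0.0215]]
red [[-0.0734, 0.0902], [-0.0719, 0.0759], [-0.0998, 0.0743], [-0.1013, 0.089]]
16.05
```

View pics/w5.png

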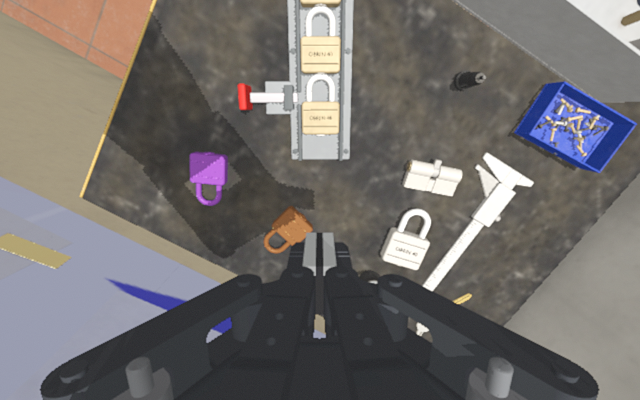

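The row is untouched: rear edge still at about -126 mm. The tips in the image sit about 20 px short of where the TCP predicts, so the real fingertips probably end about 1 cm above the nominal TCP and skimmed over the padlock. I'll find the channel floor behind the row by touch.

```bash
python3 - <<'E'
from h import *
np.set_printoptions(precision=4,suppress=True)
s=ctrl.state();M=ctrl.calibration("wrist");Tc=np.linalg.inv(M["T_tool_cam"])
for h in(0,-.005,-.01,-.015):
    p=M["camera_matrix"]@(Tc@[.011,0,h,1])[:3]; q=M["camera_matrix"]@(Tc@[0.,0,h,1])[:3]; print(h,(p/p[2])[:2],(q/q[2])[:2])
print("grip",s["grip_width"],s["grasp_force"])
ctrl.move_linear(P(-.151,0,.05),speed=.25)
ctrl.move_linear(P(-.151,0,.012),speed=.08); ctrl.wait(.1)
f0=np.array(ctrl.state()["ft_force"])
z=.012
while z>-.010:
    z-=.0015; ctrl.move_linear(P(-.151,0,z),speed=.03)
    f=np.array(ctrl.state()["ft_force"])-f0; print(round(z,4),round(ctrl.state()["tool_pos"][2],4),f)
    if abs(f[2])>5: break
print(ctrl.state()["time_s"])
E
```

```text
0 [320.1687 211.1349] [320.1665 228.3546]
-0.005 [320.1839 213.9546] [320.1814 231.5933]
-0.01 [320.2    216.9343] [320.1972 235.0126]
-0.015 [320.2171 220.0881] [320.2138 238.6281]
grip 0.00019314007788843933 0.0
0.0105 0.0106 [ 0.0356  0.4933 -0.1006]
0.009 0.0089 [ 0.13   -0.4497  0.0536]
0.0075 0.0073 [-0.3588 -0.2629  0.0802]
0.006 0.0059 [ 0.3252 -0.2672 -0.7587]
0.0045 0.0044 [ 0.2449 -1.038   0.4177]
0.003 0.0029 [ 0.0218  0.037  -0.6842]
0.0015 0.0014 [-0.4185 -0.2012  0.3823]
0.0 -0.0001 [ 0.9626 -0.5322 -0.9463]
-0.0015 -0.0016 [-0.791   0.5981 -1.4054]
-0.003 -0.0031 [-0.1706 -0.0283  0.6181]
-0.0045 -0.0046 [-0.2785 -1.7137 -0.212 ]
-0.006 -0.0061 [-0.3658  0.3507  0.3819]
-0.0075 -0.0076 [ 0.1232  0.2405 -0.2685]
-0.009 -0.0091 [-0.0903 -0.0974 -0.9739]
-0.0105 -0.0106 [-0.0766  0.396  -0.0448]
21.2833
```

```bash
python3 - <<'E'
from h import *
np.set_printoptions(precision=4,suppress=True)
f0=np.array([0,0,0]); z=-.0105
im=cam("wrist")[0]; cv2.imwrite("pics/w6.png",cv2.resize(im[130:330,220:420,::-1],None,fx=3,fy=3,interpolation=cv2.INTER_CUBIC))
while z>-.026:
    z-=.0015; ctrl.move_linear(P(-.151,0,z),speed=.04)
    f=np.array(ctrl.state()["ft_force"]); print(round(z,4),round(ctrl.state()["tool_pos"][2],4),f)
    if abs(f[2])>5: break
print(ctrl.state()["time_s"])
E
```

```text
-0.012 -0.0121 [-0.0099  0.3871  0.26  ]
-0.0135 -0.0137 [ 0.2753 -0.4609  0.3796]
-0.015 -0.0151 [-0.348  -0.8659  0.3045]
-0.0165 -0.0166 [ 0.2681 -0.008   0.1926]
-0.018 -0.0181 [ 0.4418  0.3633 -0.4923]
-0.0195 -0.0196 [-0.6387  0.3236 -0.6135]
-0.021 -0.0204 [-1.8567  0.7407  6.2937]
23.0833
```

View pics/w6.png

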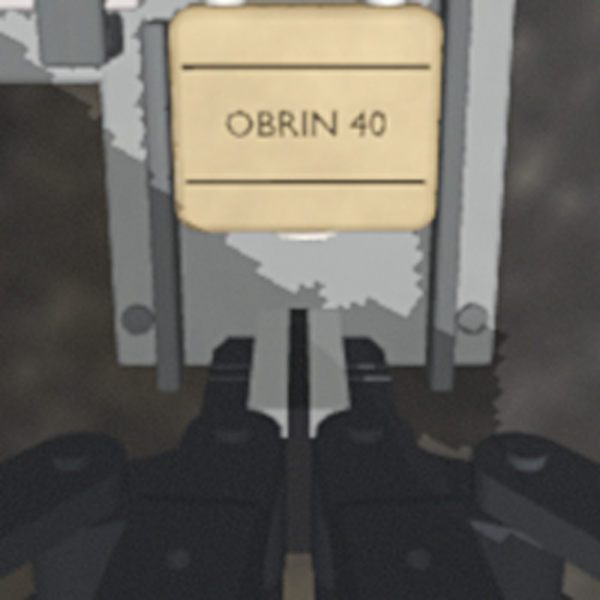

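Touching the floor at TCP z = -20.5 mm shows that the true fingertip sits about 26 mm above the reported TCP. The crop shows the last padlock's rear edge at row 230, square in front of the fingers. I push again with that offset.

```bash
python3 - <<'E'
from h import *
np.set_printoptions(precision=4,suppress=True)
z=-.0155
ctrl.move_linear(P(-.151,0,z),speed=.05)
f0=np.array(ctrl.state()["ft_force"])
def go(x,v):
    ctrl.move_linear(P(x,0,z),speed=v)
    f=np.array(ctrl.state()["ft_force"])-f0; print(round(x,4),round(f@d,2),round(f[2],2),round((ctrl.state()["tool_pos"]-O)@d,4)); return f@d
for x,v in((-.135,.05),(-.12,.04),(-.105,.04),(-.096,.04)):
    if abs(go(x,v))>10: break
else:
    while x<-.078:
        x+=.0015
        if go(x,.03)<-8: break
print(ctrl.state()["time_s"])
im,K,W=cam("wrist"); cv2.imwrite("pics/w7.png",im[:330,160:480,::-1])
for c in blobs(im,(14,60,90),(28,255,255),(250,0,400,265),300):
    r=cv2.minAreaRect(c); b=cast(K,W,cv2.boxPoints(r),.021)-O
    print(np.round(r[0]),np.c_[b@d,b@yd].round(4).tolist())
E
```

```text
-0.135 -0.41 -0.62 -0.1347
-0.12 0.77 0.43 -0.1196
-0.105 0.13 0.02 -0.1046
-0.096 -0.1 -0.07 -0.0956
-0.0945 -0.09 0.7 -0.0945
-0.093 -1.8 -0.68 -0.093
-0.0915 -1.15 -0.32 -0.0914
-0.09 -1.64 -0.24 -0.0899
-0.0885 -2.66 -0.58 -0.0884
-0.087 -6.08 0.17 -0.0877
-0.0855 -11.48 0.57 -0.0871
26.9833
[322. 198.] [[-0.039, 0.019], [-0.0391, -0.0216], [-0.0763, -0.0232], [-0.0763, 0.0205]]
[322.  48.] [[0.0226, 0.0204], [0.0239, -0.0206], [-0.0115, -0.0238], [-0.013, 0.0207]]
```

View pics/w7.png

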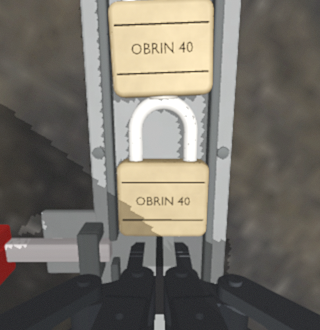

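The row is home: force rises at -87.7 mm, and the last body's rear edge is at (162,236) in the crop, just ahead of the bolt. Next is the keeper.

```bash
python3 - <<'E'
from h import *
np.set_printoptions(precision=4,suppress=True)
ctrl.wait(.2)
X=-.0865
ctrl.move_linear(P(-.102,0,-.0155),speed=.06)
ctrl.move_linear(P(-.102,0,.05),speed=.15)
ctrl.move_linear(P(X,.13,.05),speed=.2)
ctrl.move_linear(P(X,.13,-.005),speed=.12); ctrl.wait(.05)
f0=np.array(ctrl.state()["ft_force"]); y=.13
def go(y,v):
    ctrl.move_linear(P(X,y,-.005),speed=v)
    f=np.array(ctrl.state()["ft_force"])-f0; print(round(y,4),round(f@yd,2),round(f[2],2),round((ctrl.state()["tool_pos"]-O)@yd,4)); return f@yd
for y in(.11,.095,.08):
    if go(y,.06)>10: break
else:
    while y>.052:
        y-=.002
        if go(y,.04)>9: break
print(ctrl.state()["time_s"])
im,K,W=cam("wrist"); cv2.imwrite("pics/w8.png",im[:330,160:480,::-1])
E
```

```text
0.11 0.23 -0.39 0.1097
0.095 -0.72 -0.17 0.0947
0.08 -0.96 -0.64 0.0795
0.078 -1.04 -0.81 0.0779
0.076 -0.44 -0.76 0.0759
0.074 -0.63 -1.09 0.0739
0.072 -0.19 -0.46 0.0718
0.07 -0.66 0.16 0.0698
0.068 -0.67 -1.03 0.0678
0.066 -0.63 -0.35 0.0658
0.064 0.27 -0.42 0.0638
0.062 6.1 2.0 0.0625
0.06 21.59 8.13 0.0622
33.4917
```

View pics/w8.png

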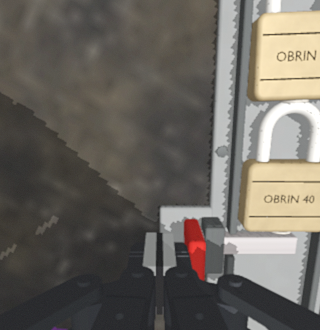

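The bolt lies across the rail behind the last padlock at (265,243), and the tab is hard against its bracket. I back off, verify from above, and hand in.

```bash
python3 - <<'E'
from h import *
np.set_printoptions(precision=4,suppress=True)
ctrl.wait(.2)
ctrl.move_linear(P(-.0865,.10,-.005),speed=.1)
ctrl.move_linear(P(-.0865,.11,.2),speed=.2)
ctrl.wait(.2)
im,K,W=cam("wrist")
for nm,lo,hi,z in(("red",(0,150,60),(8,255,255),.024),("gold",(14,60,90),(28,255,255),.021)):
    for c in blobs(im,lo,hi,(200,0,520,230),150):
        r=cv2.minAreaRect(c); b=cast(K,W,cv2.boxPoints(r),z)-O
        print(nm,np.c_[b@d,b@yd].round(4).tolist())
print(ctrl.state()["time_s"])
E
```

```text
red [[-0.0744, 0.0524], [-0.0744, 0.0408], [-0.1041, 0.0392], [-0.1041, 0.051]]
gold [[-0.0418, 0.0239], [-0.0418, -0.0202], [-0.0773, -0.024], [-0.0773, 0.0215]]
gold [[0.0235, 0.0252], [0.0235, -0.0188], [-0.0125, -0.0227], [-0.0125, 0.0226]]
gold [[0.0508, 0.0226], [0.0881, 0.024], [0.0867, -0.0192], [0.0494, -0.0221]]
gold [[-0.1315, 0.2605], [0.0915, 0.1305], [0.0896, 0.1263], [-0.1341, 0.2557]]
35.7167
```

Red face is at y ≈ 0.051 (fully in), and the row is closed at a 65 mm pitch.

```bash
python3 -c "
from station import ctrl
print(ctrl.job_done())"
```

```text
the job is handed in; nothing more can be done
None
```

The job is handed in at about 36 s: the row was pushed home against the stop, the keeper's tab is all the way in, and the arm is clear. My first pass, with the fingertips about 26 mm higher than reported, only skimmed over the last padlock without moving the row, and no verdict came back.

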